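Open the self-closing tray and fill its cells

TASK

Pull the self-closing tray of the low white rack by its upright steel bow handle all the way out to its stop, where it snaps over and stays out once you let go. Then put the small brown lidded pot in the middle cell and one clip-lid tub in each outer cell, upright and set down gently on the cell floor, and leave the tray fully out. Leave everything else on the shelf and on the rack where it stands.

Things in the scene. Friction and masses are not known exactly. Their poses are not given: they have to be found in the camera images.
- rack: low white rack fixed on the shelf, 240 mm deep (x) by 280 mm wide (y) by 150 mm tall, open at its front (-x) face, where the tray slides out along the rack's -x. Origin at the centre of its underside, z up; front face at x = -120 mm.
- tray (a joint): how far the tray is pulled out, in m: 0 closed (start), 0.14 at the stop. A spring pulls it shut with about 9 N at first; the pull fades to nothing at 0.12 m, and beyond that the spring snaps over and holds the tray at the stop with about 5 N.
- handle (a point): middle of the grip bar of the tray's steel bow handle (travels with the tray): a round bar 10 mm thick and 100 mm long along the rack's y, 135 mm above the shelf (15 mm below the rack's top), on two legs at its ends that slope down to the tray's front panel. With the tray closed the bar's axis is 45 mm in front of the rack's front face. Axes as the rack's.
- cell_left (a point): centre of the floor of the left (+y) cell of the tray (it travels with the tray). Cells are open on top, 96 mm (x) by 76 mm (y) inside, side by side 81 mm apart, with walls 34 mm high above this floor (front panel 34 mm too); the floor is 16 mm above the shelf. Axes as the rack's. With the tray fully out this point lies 92 mm in front of the rack's front face.
- cell_middle (a point): centre of the floor of the middle cell of the tray (it travels with the tray). Cells are open on top, 96 mm (x) by 76 mm (y) inside, side by side 81 mm apart, with walls 34 mm high above this floor (front panel 34 mm too); the floor is 16 mm above the shelf. Axes as the rack's. With the tray fully out this point lies 92 mm in front of the rack's front face.
- cell_right (a point): centre of the floor of the right (-y) cell of the tray (it travels with the tray). Cells are open on top, 96 mm (x) by 76 mm (y) inside, side by side 81 mm apart, with walls 34 mm high above this floor (front panel 34 mm too); the floor is 16 mm above the shelf. Axes as the rack's. With the tray fully out this point lies 92 mm in front of the rack's front face.
- pot: small onggi-style brown ceramic lidded pot, round, 62 mm at its widest (straight band from 42 to 68 mm above its underside, narrowing to a 44 mm foot), 100 mm tall with the small lid knob; the lid does not come off; about 0.32 kg. Origin at the centre of its underside, z up.
- tub_a: upright clip-lid tub, translucent white with a yellow lid on top: 58 mm (own x) by 64 mm (own y) by 90 mm tall, straight sides, vertical edges slightly rounded; about 0.25 kg; origin at the centre of its underside, z up. The two tubs are alike.
- tub_b: upright clip-lid tub, translucent white with a yellow lid on top: 58 mm (own x) by 64 mm (own y) by 90 mm tall, straight sides, vertical edges slightly rounded; about 0.25 kg; origin at the centre of its underside, z up. The two tubs are alike.
- bottle: bystander: brown glass bottle, 60 mm diameter, 180 mm tall; origin at the centre of its underside, z up.
- cup: bystander: white porcelain cup without handle, 68 mm diameter at the rim, 85 mm tall; origin at the centre of its underside.
- jar: bystander: glass jar with a metal cap, 62 mm diameter, 110 mm tall; origin at the centre of its underside.
- saucer: bystander: white porcelain saucer, 110 mm diameter, 16 mm high; origin at the centre of its underside.
- spoon: bystander: stainless spoon lying flat along its own x, 170 mm long; origin near its middle, on its underside.
- bowl: bystander: stainless lidded rice bowl standing on top of the rack, 100 mm diameter, 68 mm tall with its knob; origin at the centre of its underside.

How it is judged:
By the outcome, as a careful person would: the job done as asked, in the order asked, and still so for the second after the job is handed in, with the robot touching nothing.
It also fails if it takes over 72 s, if anything falls off the work surface, if the arm or the gripper's body presses on something with over 40 N, if the wrist force passes 120 N, or if a joint passes its speed limit or range.

ROBOT

A 6-joint arm with a two-finger parallel gripper is mounted at the origin on the work surface. World frame = base frame: x ahead of the robot, y to its left, z up, the work surface at z = 0. Lengths are in m, angles in degrees, forces in N, time in s.
With the tool pointing down it reaches from about 0.275 to 0.85 m from the base axis. Payload 5.2 kg.
Tool frame: the origin (TCP) lies on the centre line of the jaws, within the pads' length; the fingertips stand 11 mm ahead of it and the grasp point (between the pads) lies 8 mm behind it (tip_reach is the distance from the TCP to the fingertips, in m); z points along the fingers, y is the line along which they close (so a half turn about z gives the same grasp; the last joint's range is limited). The gripper opens to 85 mm and grips with 20 to 120 N. Pads are 22 mm wide; open, the fingers measure 114 mm over their backs; the gripper's body (76 mm by 85 mm) begins 54 mm behind the grasp point. The pads swing forward as they close: fully open they stand 13 mm farther back than shut.
Start: joints at [61.089, 14.817, 87.949, -0, 77.235, -11.62], TCP at [0.163, 0.525, 0.242] pointing down, gripper open.
Joint ranges: [-179.93, 179.93], [-52.35, 119.4], [10.71, 147.94], [-69.91, 249.91], [12.55, 155.21], [-178.61, 178.61]. Speed limits (degrees/s): [147.25, 147.25, 180, 180, 180, 180].

INTERFACE

Orientations are given as [roll, pitch, yaw] about the fixed x, y, z axes, in that order (R = Rz(yaw) Ry(pitch) Rx(roll)).
In Python, from bench import * gives the robot as it stands.
- The arm moves only by the shell command python3 -m jog 'ROWS' [OPENING] [FORCE]. ROWS is text: rows parted by semicolons, each of 6 numbers parted by spaces: the shift along the world's x, y, z in units of 25 mm (1.0 is 25 mm), then the turn, a rotation vector about the world's x, y, z in rad. A call has 1 to 20 rows; each row shifts and turns the commanded pose from where the row before left it; what a row does not reach is not made up. A row lasts 1/10 s, in which the tool goes at most 50 mm and 8.59 degrees, less where a joint would pass 70% of its speed; a pose out of reach is approached as far as the arm can. A call is refused whole if a number of a shift passes 1 or a number of a turn 0.15, either way. A call with a gripper value outside its range is refused whole. OPENING is the opening, from 0 (shut) to 1 (fully open), set as the call begins (- or left out, the last holds). The fingers move at their own pace and stop on an object; FORCE is the grip in N (left out, the last holds). Time passes only in rows, so rows that do not move let the fingers close. It gives the time, the measured TCP pose, the force, the opening and the grip force at its end, in the units of the state.
- read_state(): the state, without advancing time (a new reading comes with each control period).
- snapshot(name): name is "side" or "top" or "wrist"; returns (picture, depth): 480x640x3 uint8, blue, green, red; 480x640 float32, m along the optical axis (not along the pixel's ray), 0 where there is no reading.
- calibration(name): a dict with "camera_matrix" (3x3 intrinsics, pixels), "k1" (the pictures are not rectified: a ray, as slopes to the right and down, at radius r is drawn at 1 + k1 r^2 times it, then the intrinsics apply), "xyz" and "orientation" of the camera in the world; the wrist camera has in their place "T_tool_cam" (4x4, takes a point from camera to tool coordinates, whose origin is the TCP and whose axes are the flange's). Camera axes: x right, y down, z forward; pixel columns grow to the right and rows downward; lengths in m; the calibration is good to about 2 mm. A picture is of the moment at which its call begins: read the wrist's pose just before it. calibration takes no time and is no camera call.
- close_job(): hands the job in; it is judged then, once.
The state is a dict: "t": time; "qpos": joint angles; "qd": joint speeds; "effort": joint torques, N m; "position": TCP position; "tool_rot": TCP orientation; "contact_force": force on the tool from outside, world axes, zero at the start; "torque": the same for the moment, N m; "gripper_width": finger opening in m; "finger_force": force on a finger pad.
Only numpy, scipy, OpenCV 4.12 (cv2) and the standard library are available. Lean on these libraries where they do the work, as an engineer would, in place of code of your own. Each camera call takes 0.05 s, during which the arm holds its last target. There are 200 camera calls.

## Working session

There is one attempt and no reset: what is moved stays moved. The work goes in short steps, Python scripts to look and compute and a shell command to move; the robot and the scene stay as the last step left them, time stands still between calls to the robot, and variables do not carry over. Pictures are saved under pics/ and viewed, at most 10 in all, crops included, and the job is handed in when it is done.

```bash
mkdir -p pics; ls; python3 - <<'E'
from bench import *
import cv2,numpy as np
s=read_state();print({k:np.round(v,3).tolist() for k,v in s.items()})
for n in("side","top"):
    p,d=snapshot(n);cv2.imwrite(f"pics/{n}0.png",p);np.save(f"pics/{n}0.npy",d)
for n in("side","top","wrist"):print(n,calibration(n))
E
```

```text
pics
{'t': 0.0, 'qpos': [61.089, 14.862, 88.011, -0.0, 77.234, -11.621], 'qd': [0.066, -0.044, 0.071, 0.042, -0.0, -0.136], 'effort': [0.001, -44.602, -29.058, -0.0, 0.012, -0.0], 'position': [0.163, 0.525, 0.241], 'tool_rot': [-179.896, -0.021, 162.709], 'contact_force': [-0.108, -0.211, 0.612], 'torque': [0.023, -0.017, -0.019], 'finger_force': 0.0, 'gripper_width': 0.085}
side {'camera_matrix': array([[451.10980368,   0.        , 318.47691323],
       [  0.        , 451.10980368, 225.60898939],
       [  0.        ,   0.        ,   1.        ]]), 'k1': -0.07501844508418107, 'xyz': array([0.67695084, 0.33036824, 1.120391  ]), 'orientation': array([-1.61777684e+02,  1.40055772e-02,  1.61114411e+02])}
top {'camera_matrix': array([[451.83474158,   0.        , 317.81434023],
       [  0.        , 451.83474158, 239.80839024],
       [  0.        ,   0.        ,   1.        ]]), 'k1': -0.07179668114269047, 'xyz': array([0.45462663, 0.00142211, 1.34319673]), 'orientation': array([-174.10959243,   -0.87571462,  -89.68585722])}
wrist {'camera_matrix': array([[351.40494956,   0.        , 322.00623512],
       [  0.        , 351.40494956, 237.69589227],
       [  0.        ,   0.        ,   1.        ]]), 'k1': -0.06797408590417572, 'T_tool_cam': array([[ 2.20919446e-04, -9.47868402e-01, -3.18661958e-01,
         8.17539530e-02],
       [ 9.99999955e-01,  1.45304108e-04,  2.61061170e-04,
        -9.45019664e-06],
       [-2.01148742e-04, -3.18662001e-01,  9.47868392e-01,
        -1.31207816e-01],
       [ 0.00000000e+00,  0.00000000e+00,  0.00000000e+00,
         1.00000000e+00]])}
```

View pics/top0.png

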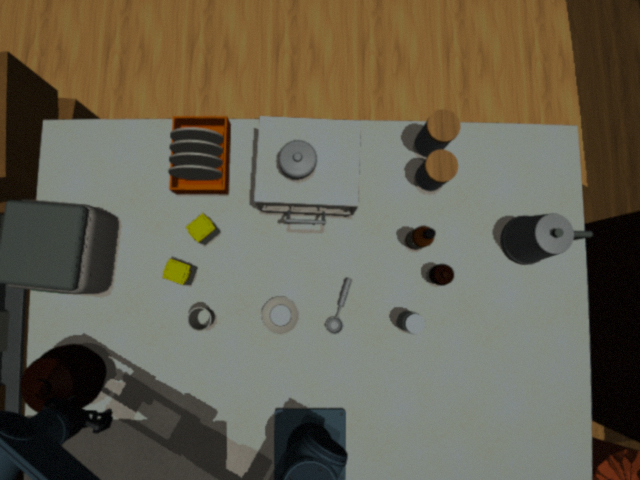

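View pics/side0.png

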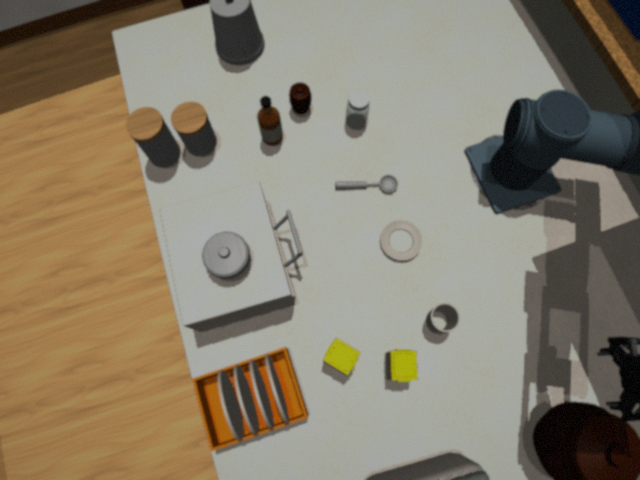

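The top view has the rack at about (305,165) with its handle at (302,220). The yellow tubs are at (202,228) and (177,271), the pot at (441,273), the bottle at (422,236) and the saucer at (280,314). The side view shows the same objects. Next I measure them.

```bash
cat > h.py <<'E'
import numpy as np,cv2
from scipy.spatial.transform import Rotation as R
from bench import *
def pose(n,st=None):
    c=calibration(n)
    if n=="wrist":
        T=np.eye(4);T[:3,:3]=R.from_euler("xyz",st["tool_rot"],degrees=True).as_matrix();T[:3,3]=st["position"]
        return c,T@c["T_tool_cam"]
    T=np.eye(4);T[:3,:3]=R.from_euler("xyz",c["orientation"],degrees=True).as_matrix();T[:3,3]=c["xyz"];return c,T
def rays(n,px,st=None):
    c,T=pose(n,st);px=np.asarray(px,float).reshape(-1,1,2)
    q=cv2.undistortPoints(px,c["camera_matrix"],np.array([c["k1"],0,0,0,0])).reshape(-1,2)
    return T[:3,3],np.c_[q,np.ones(len(q))]@T[:3,:3].T
def onplane(n,px,z,st=None):
    o,d=rays(n,px,st);return o+d*((z-o[2])/d[:,2])[:,None]
def cloud(n,dep,st=None):
    v,u=np.mgrid[:480,:640];o,d=rays(n,np.c_[u.ravel(),v.ravel()],st)
    P=(o+d*dep.reshape(-1,1)).reshape(480,640,3);P[dep==0]=np.nan;return P
def tri(r1,r2):
    (o1,d1),(o2,d2)=r1,r2;A=np.c_[d1,-d2];s=np.linalg.lstsq(A,o2-o1,rcond=None)[0]
    a,b=o1+d1*s[0],o2+d2*s[1];return (a+b)/2,np.linalg.norm(a-b)
def blobs(m,amin=60):
    n,l,s,c=cv2.connectedComponentsWithStats(m.astype(np.uint8));return [(l==i,s[i,4],c[i]) for i in range(1,n) if s[i,4]>=amin]
E
python3 - <<'E'
from h import *
np.set_printoptions(precision=4,suppress=True)
for n in("top","side"):
    p=cv2.imread(f"pics/{n}0.png");P=cloud(n,np.load(f"pics/{n}0.npy"));hsv=cv2.cvtColor(p,cv2.COLOR_BGR2HSV)
    print(n,"table z",np.nanmedian(P[...,2][(P[...,2]<.02)&(P[...,2]>-.02)]))
    for m,a,c in blobs(cv2.inRange(hsv,(22,150,80),(35,255,255))>0):
        z=np.nanmedian(P[m][:,2]);q=m&(abs(P[...,2]-z)<.008);XY=P[q][:,:2].astype(np.float32)
        print("tub",c,a,z,cv2.minAreaRect(XY))
    z=P[...,2];reg=(P[...,0]>.4)&(P[...,0]<1)
    m=(abs(z-.15)<.01)&reg&(abs(P[...,1])<.35)
    for b,a,c in blobs(m,1500):
        er=cv2.erode(b.astype(np.uint8),np.ones((3,3)))>0
        print("rack",c,a,np.nanmedian(P[b][:,2]),cv2.minAreaRect(P[b][:,:2].astype(np.float32)))
    # any things, clusters by height
    for b,a,c in blobs((z>.03)&(P[...,0]>.25)&(P[...,0]<.95)&(abs(P[...,1])<.45),50):
        print("thing",c,a,np.nanpercentile(P[b],[2,50,98],axis=0).round(3).tolist())
E
```

```text
top table z 0.001077375917241885
tub [200.3354 227.4283] 474 0.0927302551153204 ((0.6170970797538757, 0.3126331567764282), (0.057653769850730896, 0.0683099702000618), 41.84990692138672)
tub [176.301  271.1856] 485 0.09259661295749644 ((0.4940624237060547, 0.37577176094055176), (0.0681767389178276, 0.05698339641094208), 71.62981414794922)
rack [309.202  161.4458] 7678 0.15098597655440704 ((0.7950091361999512, 0.013100147247314453), (0.28097984194755554, 0.24010269343852997), 87.70650482177734)
thing [437.7702 148.7488] 2524 [[0.745, -0.398, 0.038], [0.852, -0.347, 0.136], [0.931, -0.313, 0.169]]
thing [197.8358 153.0489] 3643 [[0.729, 0.252, 0.034], [0.838, 0.324, 0.09], [0.946, 0.407, 0.165]]
thing [307.3831 164.4358] 9433 [[0.661, -0.121, 0.05], [0.777, 0.014, 0.151], [0.909, 0.147, 0.209]]
thing [201.7428 228.361 ] 626 [[0.579, 0.274, 0.037], [0.614, 0.309, 0.092], [0.651, 0.347, 0.098]]
thing [420.7466 236.6364] 517 [[0.567, -0.328, 0.036], [0.59, -0.297, 0.121], [0.621, -0.279, 0.183]]
thing [178.3339 271.5752] 605 [[0.461, 0.339, 0.035], [0.494, 0.369, 0.092], [0.525, 0.409, 0.0
[... 1117 characters left out ...]
ng [192.8927 126.1577] 1585 [[0.747, -0.397, 0.036], [0.787, -0.335, 0.132], [0.83, -0.313, 0.138]]
thing [151.6713 134.3587] 1932 [[0.85, -0.397, 0.036], [0.889, -0.334, 0.158], [0.934, -0.313, 0.167]]
thing [226.6496 256.1857] 14424 [[0.655, -0.121, 0.05], [0.789, 0.037, 0.149], [0.911, 0.153, 0.208]]
thing [444.8955 316.6475] 488 [[0.332, 0.278, 0.032], [0.35, 0.308, 0.068], [0.396, 0.339, 0.089]]
thing [341.4466 356.3492] 842 [[0.583, 0.279, 0.079], [0.618, 0.313, 0.091], [0.652, 0.348, 0.095]]
thing [247.2286 398.735 ] 4400 [[0.731, 0.253, 0.034], [0.84, 0.332, 0.081], [0.947, 0.409, 0.164]]
thing [401.7532 364.9357] 948 [[0.464, 0.34, 0.04], [0.498, 0.374, 0.09], [0.529, 0.409, 0.095]]
```

```bash
python3 -m jog '0.93 -1 0 0 0 -0.0655;0.93 -1 0 0 0 -0.0655;0.93 -1 0 0 0 -0.0655;0.93 -1 0 0 0 -0.0655;0.93 -1 0 0 0 -0.0655;0.93 -1 0 0 0 -0.0655;0.93 -1 0 0 0 -0.0655;0.93 -1 0 0 0 -0.0655;0.93 -1 0 0 0 -0.0655;0.93 -1 0 0 0 -0.0655;0.93 -1 0 0 0 -0.0655;0.93 -1 0 0 0 -0.0655;0.93 -1 0 0 0 -0.0655;0.93 -1 0 0 0 -0.0655;0.93 -1 0 0 0 -0.0655;0.93 -1 0 0 0 -0.0655;0.93 -1 0 0 0 -0.0655;0.93 -1 0 0 0 -0.0655;0.93 -1 0 0 0 -0.0655;0.93 -1 0 0 0 -0.0655' 0.47 60
python3 -m jog '0 0 0 0 0 0;0 0 0 0 0 0'
python3 - <<'E'
from h import *
np.set_printoptions(precision=4,suppress=True)
st=read_state();p,d=snapshot("wrist");cv2.imwrite("pics/w1.png",p);P=cloud("wrist",d,st)
print(st["position"],st["tool_rot"],st["gripper_width"],np.nanmedian(P[...,2][abs(P[...,2])<.02]))
for n,P in(("w",P),)+tuple((n,cloud(n,np.load(f"pics/{n}0.npy"))) for n in("top","side")):
    m=(P[...,2]>.125)&(P[...,2]<.15)&(P[...,0]<.66)&(P[...,0]>.6)&(abs(P[...,1])<.12)
    print(n,m.sum(),cv2.minAreaRect(P[m][:,:2].astype(np.float32)),np.median(P[m],axis=0),np.percentile(P[m],[5,95],axis=0)) if m.sum()>5 else 0
E
```

```text
t: 2.1
position: [0.629, 0.024, 0.2417]
tool_rot: [-179.9, -0.0, 87.5]
contact_force: [1.0, 0.1, -0.3]
gripper_width: 0.0402
finger_force: 0.0
t: 2.3
position: [0.6282, 0.0247, 0.2412]
tool_rot: [-179.9, -0.0, 87.6]
contact_force: [0.0, 0.4, -0.5]
gripper_width: 0.0401
finger_force: 0.0
[0.6282 0.0247 0.2412] [-179.8798   -0.0295   87.6063] 0.04005571855894584 -0.0001907806434908732
w 1888 ((0.630936861038208, 0.017143800854682922), (0.10965840518474579, 0.009966468438506126), 88.11227416992188) [0.6308 0.0264 0.1386] [[ 0.6262 -0.0286  0.1355]
 [ 0.6358  0.0679  0.1402]]
top 148 ((0.6304779648780823, 0.01956125721335411), (0.10521983355283737, 0.010213213972747326), 87.62973022460938) [0.6297 0.0211 0.14  ] [[ 0.6251 -0.029   0.1356]
 [ 0.6351  0.0686  0.1446]]
side 201 ((0.6302949786186218, 0.018254924565553665), (0.10784860700368881, 0.010015114210546017), 87.90666198730469) [0.6306 0.0206 0.1385] [[ 0.6255 -0.0293  0.1333]
 [ 0.6354  0.0695  0.1421]]
```

View pics/w1.png

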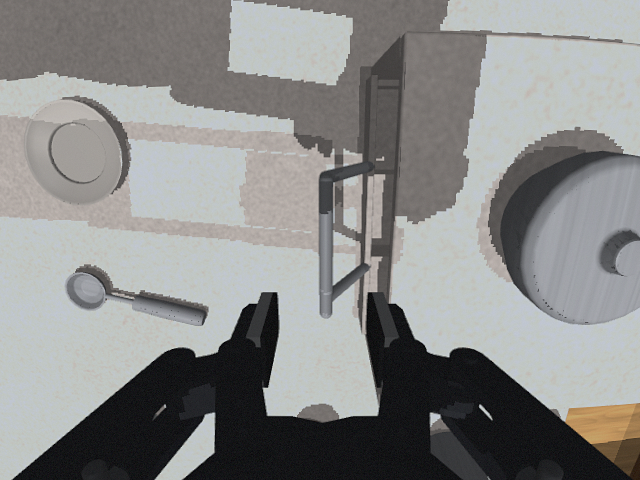

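The wrist view shows the bar upright at column 325, rows 180–315, between the open jaws, with the rack's front face at column 390 and the bowl at (600,240). I descend onto the bar.

```bash
python3 -m jog '0.1 -0.2 -0.6 0 0 0;0 0 -0.8 0 0 0;0 0 -0.8 0 0 0;0 0 -0.7 0 0 0;0 0 -0.6 0 0 0;0 0 -0.4 0 0 0;0 0 -0.3 0 0 0;0 0 -0.2 0 0 0;0 0 0 0 0 0' 0.45
python3 -m jog '0 0 0 0 0 0;0 0 0 0 0 0;0 0 0 0 0 0;0 0 0 0 0 0;0 0 0 0 0 0' 0 60
```

```text
t: 3.25
position: [0.6307, 0.0203, 0.1318]
tool_rot: [-180.0, -0.0, 87.7]
contact_force: [-1.2, 0.7, -0.4]
gripper_width: 0.0383
finger_force: 0.0
t: 3.75
position: [0.6304, 0.0201, 0.1332]
tool_rot: [-180.0, 0.0, 87.7]
contact_force: [-5.0, -0.4, 5.1]
gripper_width: 0.0076
finger_force: 58.7
```

```bash
python3 -m jog '-0.2 0.01 0 0 0 0;-0.4 0.015 0 0 0 0;-0.5 0.02 0 0 0 0;-0.5 0.02 0 0 0 0;-0.5 0.02 0 0 0 0;-0.5 0.02 0 0 0 0;-0.5 0.02 0 0 0 0;-0.5 0.02 0 0 0 0;-0.5 0.02 0 0 0 0;-0.5 0.02 0 0 0 0;-0.4 0.015 0 0 0 0;-0.3 0.01 0 0 0 0;-0.2 0.01 0 0 0 0;-0.1 0 0 0 0 0;0 0 0 0 0 0;0 0 0 0 0 0'
```

```text
t: 5.35
position: [0.4904, 0.0256, 0.1331]
tool_rot: [-180.0, 0.0, 87.7]
contact_force: [-3.2, -1.0, 8.6]
gripper_width: 0.0072
finger_force: 60.3
```

```bash
python3 -m jog '0 0 0 0 0 0;0 0 0 0 0 0;0 0 0 0 0 0;0 0 0 0 0 0' 0.45
python3 -m jog '0 0 0.4 0 0 0;0 0 0.8 0 0 0;0 0 1 0 0 0;0 0 1 0 0 0;0 -0.5 1 0 0 0;0 -1 0.5 0 0 0;0 -1 0 0 0 0;0 -1 0 0 0 0;0 -1 0 0 0 0;0 -1 0 0 0 0;0 -1 0 0 0 0;0 -1 0 0 0 0;0 -1 0 0 0 0;0 -1 0 0 0 0;0 -1 0 0 0 0;0 -0.8 0 0 0 0;0 -0.4 0 0 0 0;0 0 0 0 0 0;0 0 0 0 0 0' 1
python3 - <<'E'
from h import *
np.set_printoptions(precision=4,suppress=True)
st=read_state();p,d=snapshot("wrist");cv2.imwrite("pics/w2.png",p);P=cloud("wrist",d,st)
print(st["position"],st["tool_rot"])
m=(P[...,2]>.02)&(P[...,2]<.12)&(abs(P[...,0]-.492)<.05)&(abs(P[...,1]+.37)<.05)
for lo,hi in((.044,.066),(.066,.09),(.09,.12)):
    q=P[m&(P[...,2]>lo)&(P[...,2]<hi)];print("w",len(q),cv2.minEnclosingCircle(q[:,:2].astype(np.float32)) if len(q) else 0,q[:,2].max() if len(q) else 0)
out=p.copy();
t,dt=snapshot("top");P=cloud("top",dt);cv2.imwrite("pics/t2.png",t)
m=(P[...,2]>.125)&(P[...,2]<.15)&(P[...,0]<.66)&(P[...,0]>.42)&(abs(P[...,1])<.12)
print("handle",m.sum(),cv2.minAreaRect(P[m][:,:2].astype(np.float32)))
m=(P[...,2]>.04)&(P[...,2]<.06)&(P[...,0]<.68)&(P[...,0]>.42)&(abs(P[...,1]-.02)<.16)
print("walls",m.sum(),cv2.minAreaRect(P[m][:,:2].astype(np.float32)))
c=cv2.resize(t[150:350,180:460],None,fx=2,fy=2);w=p[::1,::1];cv2.imwrite("pics/v2.png",np.hstack([cv2.resize(c,(400,286)),cv2.resize(w,(381,286))]))
E
```

```text
t: 5.75
position: [0.4908, 0.0257, 0.1321]
tool_rot: [-180.0, -0.0, 87.7]
contact_force: [0.8, 0.0, -0.2]
gripper_width: 0.0386
finger_force: 0.0
t: 7.65
position: [0.4909, -0.2662, 0.2498]
tool_rot: [-180.0, -0.0, 87.6]
contact_force: [0.3, 1.3, -0.1]
gripper_width: 0.0852
finger_force: 0.0
[ 0.4909 -0.2662  0.2498] [-179.9862   -0.0477   87.6494]
w 506 ((0.49120092391967773, -0.3729088604450226), 0.03064684197306633) 0.06597541316101929
w 2378 ((0.4914707839488983, -0.3723171353340149), 0.030343933030962944) 0.08997683815996727
w 470 ((0.4905712902545929, -0.37239766120910645), 0.014970969408750534) 0.10190837740635145
handle 150 ((0.49090084433555603, 0.025348234921693802), (0.106686532497406, 0.00993422418832779), 87.79364013671875)
walls 659 ((0.5990890860557556, 0.015704363584518433), (0.15179064869880676, 0.27314257621765137), 0.9336639642715454)
```

View pics/v2.png

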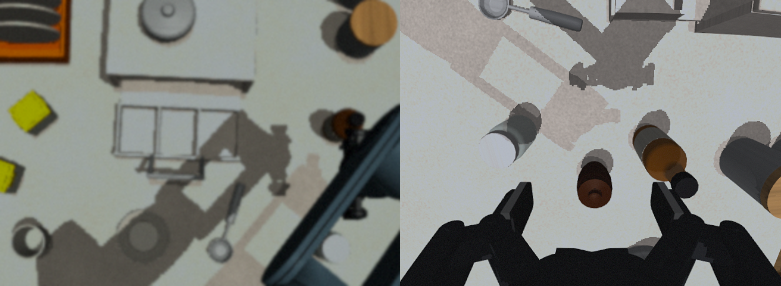

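Left half (top view): the tray is out with three empty cells around (178,130). Right half (wrist view): the pot is at (595,180) and the bottle at (660,155), clear of the jaws. Next I grasp the pot.

```bash
python3 -m jog '0 -0.5 0 0 0 0;0 -1 0 0 0 0;0 -1 0 0 0 0;0 -1 -0.3 0 0 0;0 -0.55 -0.6 0 0 0;0 -0.2 -1 0 0 0;0 0 -1 0 0 0;0 0 -1 0 0 0;0 0 -1 0 0 0;0 0 -1 0 0 0;0 0 -0.8 0 0 0;0 0 -0.6 0 0 0;0 0 -0.4 0 0 0;0 0 -0.3 0 0 0;0 0 -0.1 0 0 0;0 0 0 0 0 0;0 0 0 0 0 0' 1
python3 -m jog '0 0 0 0 0 0;0 0 0 0 0 0;0 0 0 0 0 0;0 0 0 0 0 0;0 0 0 0 0 0' 0 40
```

```text
t: 9.45
position: [0.4913, -0.3735, 0.048]
tool_rot: [179.9, 0.1, 87.7]
contact_force: [-0.8, -0.0, 0.1]
gripper_width: 0.0856
finger_force: 0.0
t: 9.95
position: [0.4912, -0.3735, 0.0484]
tool_rot: [180.0, 0.1, 87.7]
contact_force: [-2.1, 0.7, 5.8]
gripper_width: 0.0605
finger_force: 43.6
```

```bash
python3 -m jog '0 0 0.3 0 0 0;0 0 0.6 0 0 0;0 0 1 0 0 0;0 0 1 0 0 0;0 0 1 0 0 0;0 0 1 0 0 0;0 0 1 0 0 0;0 0 1 0 0 0;0 0.3 0.8 0 0 0;0 0.7 0.3 0 0 0;0 1 0 0 0 0;0 1 0 0 0 0;0 1 0 0 0 0;0 1 0 0 0 0;0 1 0 0 0 0;0.2 1 0 0 0 0;0.5 1 0 0 0 0;0.5 1 0 0 0 0;0.5 1 0 0 0 0;0.5 1 0 0 0 0'
python3 -m jog '0.5 1 0 0 0 0;0.4 1 0 0 0 0;0.3 1 0 0 0 0;0.2 1 0 0 0 0;0.1 1 0 0 0 0;0 0.5 0 0 0 0;0 0.3 0 0 0 0;0 0 0 0 0 0;0 0 0 0 0 0'
python3 - <<'E'
from h import *
np.set_printoptions(precision=4,suppress=True)
st=read_state();p,d=snapshot("wrist");cv2.imwrite("pics/w3.png",p);P=cloud("wrist",d,st)
print(st["position"],st["tool_rot"],st["gripper_width"])
a=np.radians(-2.25);ex=np.array([np.cos(a),np.sin(a)]);ey=np.array([-ex[1],ex[0]])
for n,P in(("w",P),("t",cloud("top",np.load("pics/top0.npy")*0+snapshot("top")[1])),("s",cloud("side",snapshot("side")[1]))):
    L=P[...,:2]-[.7954,.012];u,v=L@ex,L@ey;z=P[...,2]
    box=(u>-.29)&(u<-.15)&(abs(v)<.16)
    wm=box&(z>.042)&(z<.056)
    print(n,"walltop z",np.median(z[wm]),"floor z",np.median(z[box&(z>.008)&(z<.026)]))
    mid=wm&(u>-.25)&(u<-.18);h,e=np.histogram(v[mid],np.arange(-.14,.1401,.004));print(" v walls",[(round(float(e[i]),3),int(h[i])) for i in range(len(h)) if h[i]>3])
    fr=wm&(abs(abs(v)-.06)<.05);h,e=np.histogram(u[fr],np.arange(-.29,-.149,.004));print(" u walls",[(round(float(e[i]),3),int(h[i])) for i in range(len(h)) if h[i]>8])
E
```

```text
t: 11.95
position: [0.5452, -0.0957, 0.2463]
tool_rot: [-179.9, -0.1, 87.7]
contact_force: [0.4, -0.7, -3.1]
gripper_width: 0.0604
finger_force: 44.2
t: 12.85
position: [0.5832, 0.0462, 0.2472]
tool_rot: [-180.0, 0.0, 87.6]
contact_force: [0.4, 0.9, -1.8]
gripper_width: 0.0604
finger_force: 44.2
[0.5832 0.0462 0.2472] [-179.9843    0.0336   87.6357] 0.060426153771834475
w walltop z 0.04939465332125284 floor z 0.015596305496516555
 v walls [(0.036, 262), (0.04, 225), (0.116, 242), (0.12, 232)]
 u walls [(-0.27, 12), (-0.266, 498), (-0.262, 445), (-0.258, 28), (-0.254, 26), (-0.25, 28), (-0.246, 26), (-0.242, 27), (-0.238, 30), (-0.234, 27), (-0.23, 27), (-0.226, 25), (-0.222, 28), (-0.218, 33), (-0.214, 26), (-0.21, 26), (-0.206, 27), (-0.202, 30), (-0.198, 30), (-0.194, 28), (-0.19, 28), (-0.186, 27), (-0.182, 28), (-0.178, 31), (-0.174, 27), (-0.17, 28), (-0.166, 475), (-0.162, 378)]
t walltop z 0.05057918560946062 floor z 0.017143334984508485
 v walls [(-0.124, 21), (-0.12, 24), (-0.044, 13), (-0.04, 27), (0.12, 34), (0.124, 8)]
 u walls [(-0.266, 70), (-0.262, 44), (-0.166, 27), (-0.162, 27)]
s walltop z 0.04936868737066602 floor z 0.015723778585449932
 v walls [(-0.124, 12), (-0.12, 6), (0.036, 33), (0.04, 44), (0.116, 22), (0.12, 55)]
 u walls [(-0.266, 72), (-0.262, 46), (-0.178, 9), (-0.166, 53), (-0.162, 66)]
```

View pics/w3.png

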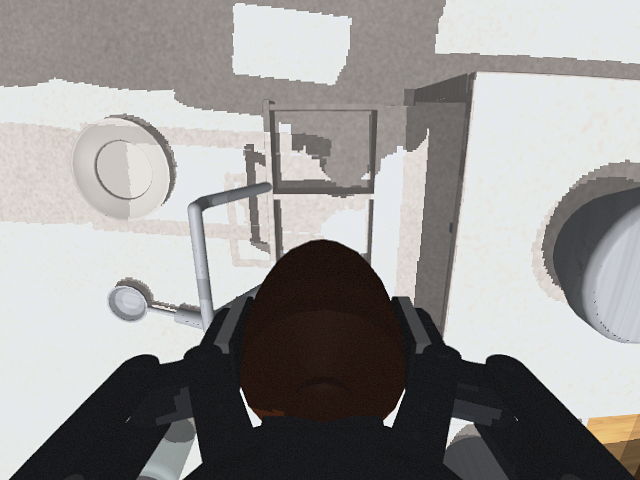

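The wrist view shows the left cell at (323,150), the middle cell partly hidden at (323,225), the bar at x≈200 and the held pot at (322,330). I lower the pot into the middle cell.

```bash
python3 -m jog '0 -0.3 -0.3 0 0 0;0 -0.5 -0.6 0 0 0;0 -0.25 -1 0 0 0;0 0 -1 0 0 0;0 0 -1 0 0 0;0 0 -1 0 0 0;0 0 -0.8 0 0 0;0 0 -0.6 0 0 0;0 0 -0.4 0 0 0;0 0 -0.3 0 0 0;0 0 0 0 0 0;0 0 0 0 0 0'
```

```text
t: 14.2
position: [0.5839, 0.0204, 0.0728]
tool_rot: [180.0, 0.0, 87.6]
contact_force: [0.1, 0.1, -2.5]
gripper_width: 0.0606
finger_force: 44.2
```

```bash
python3 -m jog '0 0 -0.1 0 0 0;0 0 -0.1 0 0 0;0 0 -0.05 0 0 0;0 0 0 0 0 0;0 0 0 0 0 0'; python3 -m jog '0 0 -0.04 0 0 0;0 0 -0.04 0 0 0;0 0 0 0 0 0'
```

```text
t: 14.7
position: [0.5834, 0.0207, 0.0661]
tool_rot: [-180.0, 0.0, 87.7]
contact_force: [0.1, 0.3, -3.2]
gripper_width: 0.0607
finger_force: 44.2
t: 15.0
position: [0.5836, 0.0206, 0.0644]
tool_rot: [180.0, 0.0, 87.7]
contact_force: [-0.9, 0.8, 0.2]
gripper_width: 0.0606
finger_force: 44.5
```

```bash
python3 -m jog '0 0 0 0 0 0;0 0 0 0 0 0;0 0 0 0 0 0;0 0 0.2 0 0 0;0 0 0.5 0 0 0;0 0 1 0 0 0;0 0 1 0 0 0;0 0 1 0 0 0;0 0 1 0 0 0;0 0.3 1 0 0 0;0 0.6 0.5 0 0 0' 1
python3 -m jog '0.1 1 0 0 0 -0.09;0.1 1 0 0 0 -0.09;0.1 1 0 0 0 -0.09;0.1 1 0 0 0 -0.09;0.1 1 0 0 0 -0.09;0.1 1 0 0 0 -0.09;0.1 1 0 0 0 -0.09;0.1 1 0 0 0 -0.09;0.1 0.8 0 0 0 -0.09;0.1 0.6 0 0 0 0;0.1 0.3 0 0 0 0;0 0 0 0 0 0;0 0 0 0 0 0'
cat > tub.py <<'E'
from h import *
import sys
np.set_printoptions(precision=4,suppress=True)
x,y=map(float,sys.argv[1:3])
st=read_state();p,d=snapshot("wrist");cv2.imwrite("pics/w%s.png"%sys.argv[3],p);P=cloud("wrist",d,st)
print(st["position"],st["tool_rot"],st["gripper_width"])
hsv=cv2.cvtColor(p,cv2.COLOR_BGR2HSV)
m=(cv2.inRange(hsv,(20,120,60),(38,255,255))>0)&(np.hypot(P[...,0]-x,P[...,1]-y)<.06)
z=np.nanmedian(P[m][:,2]);q=m&(abs(P[...,2]-z)<.006)
print(m.sum(),z,cv2.minAreaRect(P[q][:,:2].astype(np.float32)))
E
python3 tub.py 0.6177 0.3129 4
```

```text
t: 16.1
position: [0.5847, 0.0427, 0.2228]
tool_rot: [179.7, 0.0, 87.6]
contact_force: [0.9, 0.1, 0.7]
gripper_width: 0.0853
finger_force: 0.0
t: 17.4
position: [0.6109, 0.2851, 0.2189]
tool_rot: [180.0, 0.0, 41.3]
contact_force: [0.0, 0.3, -0.7]
gripper_width: 0.0854
finger_force: 0.0
[0.6109 0.2851 0.2189] [179.9898   0.0369  41.2888] 0.08537197138645718
6560 0.09097971176693648 ((0.6179348230361938, 0.31172963976860046), (0.0582328699529171, 0.06960715353488922), 40.447235107421875)
```

View pics/w4.png

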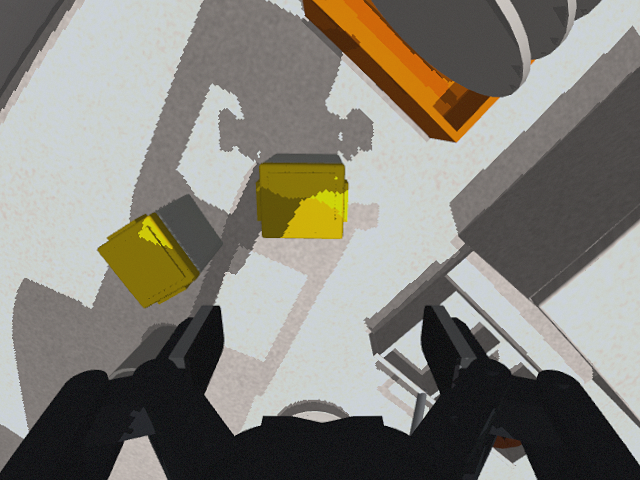

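The tub lid at (303,200) has clips on its 64 mm ends, so I grip it across the plain 58 mm faces, which means turning about +90°.

```bash
python3 -m jog '0.03 0.1 0 0 0 0.1424;0.03 0.1 0 0 0 0.1424;0.03 0.1 0 0 0 0.1424;0.03 0.1 0 0 0 0.1424;0.03 0.1 0 0 0 0.1424;0.03 0.1 0 0 0 0.1424;0.02 0.1 0 0 0 0.1424;0.02 0.1 0 0 0 0.1424;0.02 0.1 -0.2 0 0 0.1424;0.02 0.1 -0.4 0 0 0.1424;0.02 0.1 -0.5 0 0 0.1424;0 0 -0.5 0 0 0;0 0 -0.5 0 0 0;0 0 0 0 0 0;0 0 0 0 0 0'
python3 tub.py 0.618 0.3125 5
```

```text
t: 18.95
position: [0.6179, 0.3127, 0.1663]
tool_rot: [-180.0, -0.0, 130.9]
contact_force: [0.8, -0.5, 0.2]
gripper_width: 0.0851
finger_force: 0.0
[0.6179 0.3127 0.1663] [-179.9544   -0.0146  130.8746] 0.085091430249302
9114 0.09083553695394576 ((0.6178172826766968, 0.3114328682422638), (0.05757935717701912, 0.07099556922912598), 40.5217170715332)
```

```bash
python3 -m jog '0 0 -0.5 0 0 0;0 0 -0.9 0 0 0;0 0 -0.9 0 0 0;0 0 -0.8 0 0 0;0 0 -0.6 0 0 0;0 0 -0.4 0 0 0;0 0 -0.3 0 0 0;0 0 -0.17 0 0 0;0 0 0 0 0 0;0 0 0 0 0 0'
python3 -m jog '0 0 0 0 0 0;0 0 0 0 0 0;0 0 0 0 0 0;0 0 0 0 0 0;0 0 0 0 0 0' 0 35
python3 -m jog '0 0 0.3 0 0 0;0 0 0.6 0 0 0;0 0 1 0 0 0;0 0 1 0 0 0;0 0 1 0 0 0;0 0 1 0 0 0;0 0 0.6 0 0 0;0 0 0.3 0 0 0;0 0 0 0 0 0;0 0 0 0 0 0'
```

```text
t: 20.0
position: [0.6185, 0.3133, 0.053]
tool_rot: [179.9, 0.0, 131.0]
contact_force: [0.2, -1.0, 0.4]
gripper_width: 0.0852
finger_force: 0.0
t: 20.5
position: [0.6182, 0.3131, 0.0531]
tool_rot: [180.0, 0.0, 131.0]
contact_force: [-2.0, -1.1, 6.0]
gripper_width: 0.0575
finger_force: 38.8
t: 21.5
position: [0.6175, 0.313, 0.1965]
tool_rot: [-179.9, -0.0, 131.0]
contact_force: [0.4, -0.6, -2.6]
gripper_width: 0.0579
finger_force: 38.3
```

```bash
python3 -m jog '-0.2 -0.4 0 0 0 -0.084;-0.2 -0.8 0 0 0 -0.084;-0.2 -1 0 0 0 -0.084;-0.2 -1 0 0 0 -0.084;-0.2 -1 0 0 0 -0.084;-0.15 -1 0 0 0 -0.084;-0.1 -1 0 0 0 -0.084;0 -0.9 0 0 0 -0.084;0 -0.7 0 0 0 -0.083;0 -0.5 0 0 0 0;0 -0.17 0 0 0 0;0 0 0 0 0 0;0 0 0 0 0 0;0 0 0 0 0 0'
python3 - <<'E'
from h import *
st=read_state();print(st["position"],st["tool_rot"]);p,d=snapshot("side");cv2.imwrite("pics/s6.png",p[150:450,150:500])
E
```

```text
t: 22.9
position: [0.5866, 0.1023, 0.1972]
tool_rot: [-180.0, -0.0, 87.8]
contact_force: [-0.0, 0.4, -3.2]
gripper_width: 0.0576
finger_force: 38.5
[0.58658884 0.10227181 0.19719092] [-1.79986993e+02 -1.63175565e-02  8.78176601e+01]
```

View pics/s6.png

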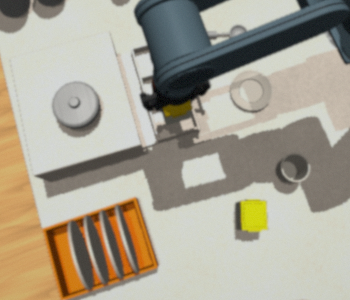

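The side crop shows the gripper with the tub (178,108) over the left cell, and tub_b still at (253,215). I lower it.

```bash
python3 -m jog '0 -0.04 -0.4 0 0 0;0 0 -0.8 0 0 0;0 0 -1 0 0 0;0 0 -1 0 0 0;0 0 -0.8 0 0 0;0 0 -0.5 0 0 0;0 0 -0.3 0 0 0;0 0 -0.1 0 0 0;0 0 -0.05 0 0 0;0 0 0 0 0 0;0 0 0 0 0 0'
python3 -m jog '0 0 -0.05 0 0 0;0 0 -0.05 0 0 0;0 0 -0.04 0 0 0;0 0 0 0 0 0'
```

```text
t: 24.05
position: [0.5873, 0.1004, 0.0745]
tool_rot: [179.9, -0.0, 87.7]
contact_force: [0.1, 0.4, -2.3]
gripper_width: 0.0575
finger_force: 38.4
t: 24.45
position: [0.5866, 0.1004, 0.0699]
tool_rot: [-180.0, 0.0, 87.7]
contact_force: [0.2, 0.7, -2.6]
gripper_width: 0.0576
finger_force: 38.4
```

```bash
python3 -m jog '0 0 -0.04 0 0 0;0 0 -0.04 0 0 0;0 0 0 0 0 0'
```

```text
t: 24.75
position: [0.5868, 0.1004, 0.0691]
tool_rot: [180.0, 0.0, 87.7]
contact_force: [-2.3, -0.2, 4.8]
gripper_width: 0.0581
finger_force: 39.2
```

```bash
python3 -m jog '0 0 0 0 0 0;0 0 0 0 0 0;0 0 0 0 0 0;0 0 0.2 0 0 0;0 0 0.5 0 0 0;0 0 1 0 0 0;0 0 1 0 0 0;0 0 1 0 0 0;0 0 0.8 0 0 0;0 0.3 0.5 0 0 0' 1
python3 -m jog '-0.2 0.7 0 0 0 -0.04;-0.4 1 0 0 0 -0.04;-0.4 1 0 0 0 -0.04;-0.4 1 0 0 0 -0.04;-0.4 1 0 0 0 -0.04;-0.4 1 0 0 0 -0.04;-0.4 1 0 0 0 -0.04;-0.4 1 0 0 0 -0.01;-0.4 1 0 0 0 0;-0.2 1 0 0 0 0;-0.07 0.7 0 0 0 0;0 0.3 0 0 0 0;0 0 0 0 0 0;0 0 0 0 0 0'
python3 tub.py 0.495 0.376 7
```

```text
t: 25.75
position: [0.5877, 0.1075, 0.1962]
tool_rot: [179.8, 0.0, 87.7]
contact_force: [-0.3, 0.3, -0.2]
gripper_width: 0.0856
finger_force: 0.0
t: 27.15
position: [0.4952, 0.3748, 0.1929]
tool_rot: [180.0, 0.0, 71.1]
contact_force: [-0.7, 0.0, -0.8]
gripper_width: 0.0852
finger_force: 0.0
[0.4952 0.3748 0.1929] [179.9994   0.042   71.0999] 0.0851735858069175
7431 0.09095416796159458 ((0.4942363500595093, 0.374891996383667), (0.07050307095050812, 0.057433247566223145), 71.23701477050781)
```

```bash
python3 -m jog '0 0 -0.5 0 0 0;0 0 -1 0 0 0;0 0 -1 0 0 0;0 0 -1 0 0 0;0 0 -0.8 0 0 0;0 0 -0.6 0 0 0;0 0 -0.4 0 0 0;0 0 -0.2 0 0 0;0 0 -0.1 0 0 0;0 0 0 0 0 0;0 0 0 0 0 0'
python3 -m jog '0 0 0 0 0 0;0 0 0 0 0 0;0 0 0 0 0 0;0 0 0 0 0 0;0 0 0 0 0 0' 0 35
python3 -m jog '0 0 0.3 0 0 0;0 0 0.6 0 0 0;0 0 1 0 0 0;0 0 1 0 0 0;0 0 1 0 0 0;0 0 1 0 0 0;0 0 1 0 0 0;0 0 0.7 0 0 0;0 0 0.4 0 0 0;0 0 0 0 0 0;0 0 0 0 0 0'
```

```text
t: 28.3
position: [0.4955, 0.3756, 0.0538]
tool_rot: [179.9, -0.1, 71.1]
contact_force: [-0.4, -0.1, 0.2]
gripper_width: 0.0853
finger_force: 0.0
t: 28.8
position: [0.4953, 0.3757, 0.0538]
tool_rot: [180.0, -0.1, 71.1]
contact_force: [-1.2, 0.2, 5.3]
gripper_width: 0.0579
finger_force: 38.7
t: 29.9
position: [0.4945, 0.3751, 0.227]
tool_rot: [-179.9, 0.1, 71.1]
contact_force: [-0.7, -0.4, -2.3]
gripper_width: 0.058
finger_force: 38.1
```

```bash
python3 -m jog '0.2 -0.5 0 0 0 0.029;0.2 -1 0 0 0 0.029;0.2 -1 0 0 0 0.029;0.2 -1 0 0 0 0.029;0.2 -1 0 0 0 0.029;0.2 -1 0 0 0 0.029;0.2 -1 0 0 0 0.029;0.2 -1 0 0 0 0.029;0.2 -1 0 0 0 0.029;0.2 -1 0 0 0 0.029;0.2 -1 0 0 0 0;0.2 -1 0 0 0 0;0.2 -1 0 0 0 0;0.2 -1 0 0 0 0;0.2 -1 0 0 0 0;0.2 -1 0 0 0 0;0.2 -1 0 0 0 0;0 -0.6 0 0 0 0;0 -0.32 0 0 0 0;0 0 0 0 0 0'
python3 -m jog '0 0 -0.4 0 0 0;0 0 -0.6 0 0 0;0 0 -0.5 0 0 0;0 0 0 0 0 0;0 0 0 0 0 0'
```

```text
t: 31.9
position: [0.5794, -0.0606, 0.2273]
tool_rot: [-179.9, -0.0, 87.7]
contact_force: [-0.4, -0.3, -1.4]
gripper_width: 0.0577
finger_force: 38.2
t: 32.4
position: [0.5797, -0.0594, 0.1902]
tool_rot: [-179.9, -0.0, 87.8]
contact_force: [0.2, -0.2, -1.1]
gripper_width: 0.0579
finger_force: 38.1
```

```bash
python3 -m jog '0 -0.04 -0.4 0 0 0;0 0 -0.8 0 0 0;0 0 -1 0 0 0;0 0 -1 0 0 0;0 0 -0.7 0 0 0;0 0 -0.4 0 0 0;0 0 -0.2 0 0 0;0 0 -0.1 0 0 0;0 0 0 0 0 0;0 0 0 0 0 0'
python3 -m jog '0 0 -0.05 0 0 0;0 0 -0.05 0 0 0;0 0 -0.04 0 0 0;0 0 0 0 0 0'
```

```text
t: 33.4
position: [0.5806, -0.0613, 0.0765]
tool_rot: [179.9, 0.0, 87.7]
contact_force: [-1.0, -1.3, -1.3]
gripper_width: 0.0577
finger_force: 38.1
t: 33.8
position: [0.5799, -0.061, 0.072]
tool_rot: [-180.0, -0.0, 87.7]
contact_force: [-0.1, 0.6, -1.7]
gripper_width: 0.058
finger_force: 38.1
```

```bash
python3 -m jog '0 0 -0.04 0 0 0;0 0 -0.04 0 0 0;0 0 -0.02 0 0 0;0 0 0 0 0 0'
```

```text
t: 34.2
position: [0.5799, -0.0611, 0.0697]
tool_rot: [-180.0, 0.0, 87.7]
contact_force: [-1.6, -0.4, 0.6]
gripper_width: 0.058
finger_force: 38.2
```

```bash
python3 -m jog '0 0 0 0 0 0;0 0 0 0 0 0;0 0 0 0 0 0;0 0 0.2 0 0 0;0 0 0.5 0 0 0;0 0 1 0 0 0;0 0 1 0 0 0;0 0 1 0 0 0;0 0 1 0 0 0;0 0 1 0 0 0;0 0 1 0 0 0;0 0 0.5 0 0 0;-0.5 -0.5 0 0 0 0;-0.7 -1 0 0 0 0;-0.7 -1 0 0 0 0;-0.7 -1 0 0 0 0;-0.7 -1 0 0 0 0;-0.7 -1 0 0 0 0;-0.7 -1 0 0 0 0;-0.3 -0.5 0 0 0 0' 1
python3 -m jog '0 0 0 0 0 0;0 0 0 0 0 0;0 0 0 0 0 0'
python3 - <<'E'
from h import *
np.set_printoptions(precision=4,suppress=True)
ims=[]
a=np.radians(-2.25);ex=np.array([np.cos(a),np.sin(a)]);ey=np.array([-ex[1],ex[0]])
for n in("top","side"):
    p,d=snapshot(n);P=cloud(n,d);hsv=cv2.cvtColor(p,cv2.COLOR_BGR2HSV)
    L=P[...,:2]-[.7954,.012];u,v=L@ex,L@ey;z=P[...,2];P2=np.dstack([u,v]).astype(np.float32)
    for m,ar,c in blobs(cv2.inRange(hsv,(20,120,50),(38,255,255))>0):
        zz=np.nanmedian(z[m]);print(n,"tub uv",zz,cv2.minAreaRect(P2[m&(abs(z-zz)<.006)]),c)
    m=(z>.085)&(z<.125)&(u>-.27)&(u<-.16)&(abs(v)<.034);print("pot",np.nanmax(z[m]),cv2.minEnclosingCircle(P2[m&(z>.108)]))
    m=(z>.126)&(z<.15)&(u<-.13)&(u>-.36)&(abs(v)<.07);print("handle",cv2.minAreaRect(P2[m]))
    ims.append(cv2.resize(p[130:400,130:510],(400,284)))
cv2.imwrite("pics/end.png",np.hstack(ims))
E
```

```text
t: 36.2
position: [0.4524, -0.2377, 0.2485]
tool_rot: [-179.9, -0.0, 87.6]
contact_force: [-0.2, 0.8, 0.6]
gripper_width: 0.0854
finger_force: 0.0
t: 36.5
position: [0.4553, -0.2352, 0.2493]
tool_rot: [-180.0, -0.0, 87.8]
contact_force: [-0.2, 0.3, 0.6]
gripper_width: 0.0853
finger_force: 0.0
top tub uv -0.7484797790529085 ((0.9713066220283508, 0.010959643870592117), (0.16045713424682617, 0.027450306341052055), 6.5403032302856445) [316.066   20.1887]
top tub uv -0.7473657174181174 ((0.9414535164833069, 0.8554869890213013), (0.139065682888031, 0.02510681562125683), 6.126040458679199) [147.863   20.0548]
top tub uv -0.7494788991233083 ((0.961753785610199, 0.4364215135574341), (0.13342449069023132, 0.03121740184724331), 4.5087385177612305) [231.6875  18.7188]
top tub uv -0.7488642200430053 ((0.9881203174591064, -0.4115774631500244), (0.14933064579963684, 0.035029809921979904), 8.234652519226074) [400.3871  21.0403]
top tub uv -0.748544426283263 ((1.0046043395996094, -0.8364513516426086), (0.13095872104167938, 0.027220994234085083), 7.98589563369751) [483.2593  25.0988]
top tub uv -0.751
[... 3359 characters left out ...]
19.1094]
side tub uv -0.7507259508373307 ((0.5498245358467102, -0.006218681111931801), (0.08845215290784836, 0.023267244920134544), 2.626802682876587) [136.0147 342.1471]
side tub uv -0.7501190991259062 ((0.4168410301208496, 0.3523615896701813), (0.029190100729465485, 0.11471737176179886), 88.29904174804688) [188.8968 422.0397]
side tub uv -0.7503851499743023 ((0.5274815559387207, 0.41179904341697693), (0.1382153481245041, 0.01983698457479477), 3.03301739692688) [161.0648 447.8056]
pot 0.11902975182633502 ((-0.21243076026439667, 0.00667969137430191), 0.017806241288781166)
handle ((-0.30515098571777344, -0.0006308667361736298), (0.010370315983891487, 0.10832897573709488), 0.44715937972068787)
```

View pics/end.png

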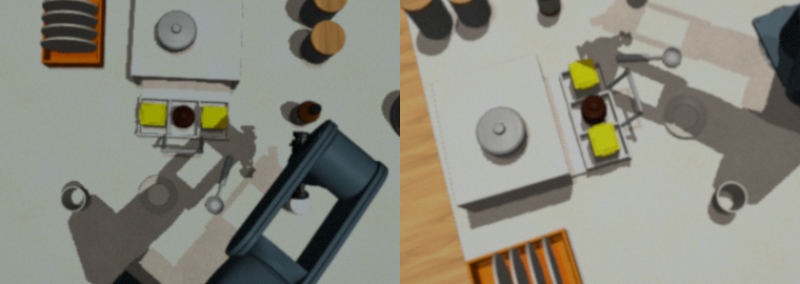

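Both views show the tubs in the outer cells at (152,113) and (214,117) in the left half, and the pot in the middle at (183,117). All three stand at the right height. The bar is still 305 mm from the rack's centre, so the tray is fully out, and the gripper is clear of everything.

```bash
python3 -c "
from bench import *
print(close_job())"
```

```text
the job is handed in; nothing more can be done
None
```

The job is handed in at about 37 s of the 72 s: the tray is at its stop and stayed there after release, with the pot in the middle cell, a tub upright in each outer cell, and nothing else on the shelf or rack knowingly touched.

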